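Point out the mortise to clean up and the burr for it

TASK

Show the carver what to clean up next, and with what, only by pointing straight down with the fingertips and touching nothing. First bring the fingertips over the middle of the square mortise in the top of the glued-up block, about 3 cm above it, and hold still there for two seconds; then do the same over the cone-shaped burr in the stand, and finish still pointing at it. Come down to each from well above and do not dip low over the block's other recesses or the other burrs; leave everything standing where it is.

Things in the scene. Friction and masses are not known exactly. Their poses are not given: they have to be found in the camera images.
- block: glued-up pine block, three layers, 180 x 110 x 80 mm (x, y, z), lying loose on the bench; origin at the centre of its underside, z up. Three recesses 25 mm deep lie in a row along its x axis in the 80 mm high top: slot, round hole, square mortise. It may lie at any yaw and on the left or the right of the bench, the burr stand being on the other side
- square_mortise (a point): target 1: centre of the mouth of the square mortise, 33 x 33 mm, near one end of the block, at the level of the block's top, 80 mm above the bench
- round_hole (a point): not a target: centre of the mouth of the round hole, 33 mm across, in the middle of the block's top
- slot (a point): not a target: centre of the mouth of the slot, 21 mm wide and 71 mm long across the block, near the other end of the block's top
- stand: fixed wooden strip, 240 x 60 x 35 mm (x, y, z), pointing roughly away from the robot; origin at the centre of its underside, z up. Four holes 58 mm apart along its x axis, at x = -87, -29, 29 and 87 mm, hold one burr each
- cone_top (a point): target 2: cone-shaped burr, head 28 mm across at the foot and 40 mm tall, tapering upward to a blunt point. Loose, 9 mm steel shank standing upright in a hole of the stand, steel head upward. Which of the four holes it stands in varies. This point is the centre of its very top, about 102 mm above the bench
- ball_top (a point): not a target: ball-shaped burr, head 30 mm across. Loose, 9 mm steel shank standing upright in a hole of the stand, steel head upward. Which of the four holes it stands in varies. This point is the centre of its very top, about 94 mm above the bench
- cylinder_top (a point): not a target: cylinder-shaped burr, head 23 mm across, 32 mm tall, flat top. Loose, 9 mm steel shank standing upright in a hole of the stand, steel head upward. Which of the four holes it stands in varies. This point is the centre of its very top, about 94 mm above the bench
- disc_top (a point): not a target: disc-shaped burr, wheel 38 mm across and 8 mm thick with a small hub on top. Loose, 9 mm steel shank standing upright in a hole of the stand, steel head upward. Which of the four holes it stands in varies. This point is the centre of its very top, about 92 mm above the bench
- sanding_block: bystander: cork sanding block 65 x 36 x 30 mm, loose, between block and stand; origin at the centre of its underside
- gouge: bystander: small gouge, wooden handle 70 x 26 x 24 mm and 75 mm blade along x, loose, between block and stand; origin under the joint of handle and blade
- glue: bystander: white glue bottle 60 mm across, 160 mm tall, loose, at the far side; the tallest thing near the work; origin at the centre of its underside
- mug: bystander: white mug 80 mm across, 90 mm tall, loose, far left; origin at the centre of its underside
- tape_roll: bystander: roll of paper tape, 90 mm across, 25 mm tall, lying flat, far right; origin at the centre of its underside
- mallet: bystander: wooden mallet lying along x, head 70 x 120 x 75 mm, 265 mm long over all, loose, at the right; origin on the bench under the handle near the head
- rotary_tool: bystander: cordless rotary tool lying along x, 205 mm long, 56 mm tall, loose, at the left; origin on the bench under the middle of its body

How it is judged:
By the outcome, as a careful person would: the job done as asked, in the order asked, and still so for the second after the job is handed in, with the robot touching nothing.
It also fails if it takes over 38 s, if anything falls off the work surface, if the arm or the gripper's body presses on something with over 40 N, if the wrist force passes 120 N, or if a joint passes its speed limit or range.

ROBOT

A 7-joint arm with a two-finger parallel gripper is mounted at the origin on the work surface. World frame = base frame: x ahead of the robot, y to its left, z up, the work surface at z = 0. Lengths are in mm, angles in rad, forces in N, time in s.
With the tool pointing down it reaches from about 400 to 875 mm from the base axis. Payload 4.4 kg.
Tool frame: the origin (TCP) lies at the very end of the fingers, on their centre line; the grasp point (between the pads) lies 19 mm behind it; z points along the fingers, y is the line along which they close (so a half turn about z gives the same grasp; the last joint's range is limited). The gripper opens to 85 mm and grips with 20 to 120 N. Pads are 22 mm wide; open, the fingers measure 114 mm over their backs; the gripper's body (76 mm by 85 mm) begins 54 mm behind the grasp point. The pads swing forward as they close: fully open they stand 13 mm farther back than shut.
Start: joints at [-1.307, 0.628, 0.038, 1.517, -0.027, 0.996, -0.02], TCP at [210.481, 614.992, 231.313] pointing down, gripper open.
Joint ranges: [-3.06, 3.06], [-0.37, 2.12], [-1.25, 1.32], [0.18, 2.47], [-1.1, 4.24], [0.23, 1.98], [-2.94, 2.94]. Speed limits (rad/s): [2.57, 2.57, 3.14, 3.14, 3.14, 3.14, 3.14].

INTERFACE

Orientations are given as [roll, pitch, yaw] about the fixed x, y, z axes, in that order (R = Rz(yaw) Ry(pitch) Rx(roll)).
In Python, from cell import monitor, viewer, workorder gives the robot as it stands.
- The arm moves only by the tool arm_command, never from a script. Its argument "series" is one flat list of numbers, 5 for each row, row after row: the opening in per cent of the stroke, from 0 (shut) to 100 (fully open), then the shift along the tool's x, y, z in cm, then the turn about the tool's z in degrees. In form: [claw, x, y, z, roll, claw, x, y, z, roll, ...]. A call has exactly 5 rows; each row is the pose to reach, as a shift and turn from the pose commanded when the call began, along the tool's axes at that moment; what a row does not reach only later rows make up. A row lasts 1/12 s, in which the tool goes at most 41.7 mm and 7.16 degrees, less where a joint would pass 70% of its speed; a pose out of reach is approached as far as the arm can. A call with a gripper value outside its range is refused whole. The fingers move at their own pace and stop on an object; the grip force is fixed at half the most. Time passes only in rows, so rows that repeat a pose let the fingers close, or fill a call up. It gives the time, the measured TCP pose, the force, the opening and the grip force at its end, in the units of the state.
- monitor.read_state(): the state, without advancing time (a new reading comes with each control period).
- viewer.get_image(name): name is "side" or "top"; returns (picture, depth): 384x512x3 uint8, red, green, blue; 384x512 float32, mm along the optical axis (not along the pixel's ray), 0 where there is no reading.
- viewer.camera_model(name): a dict with "mtx" (3x3 intrinsics, pixels), "R" (3x3) and "t" (3): a world point X has camera coordinates R X + t. Camera axes: x right, y down, z forward; pixel columns grow to the right and rows downward; lengths in mm; the calibration is good to about 2 mm. A picture is of the moment at which its call begins. camera_model takes no time and is no camera call.
- workorder.finish_job(): hands the job in; it is judged then, once.
The state is a dict: "clock": time; "qpos": joint angles; "qd": joint speeds; "tau": joint torques, N m; "eef_pos": TCP position; "tool_rot": TCP orientation; "force": force on the tool from outside, world axes, zero at the start; "torque": the same for the moment, N m; "width": finger opening in mm; "gripper_force": force on a finger pad.
Only numpy, scipy, OpenCV 4.12 (cv2) and the standard library are available. Lean on these libraries where they do the work, as an engineer would, in place of code of your own. Each camera call takes 0.05 s, during which the arm holds its last target. There are 200 camera calls.

## Working session

There is one attempt and no reset: what is moved stays moved. The work goes in short steps, Python scripts to look and compute and a tool call to move; the robot and the scene stay as the last step left them, time stands still between calls to the robot, and variables do not carry over. Pictures are saved under pics/ and viewed, at most 10 in all, crops included, and the job is handed in when it is done.

Besides the shell and the picture viewer there is one more tool, called after "Emit:" as name(argument=value, ...) on one line, values as JSON. arm_command: Moves the arm, as the interface text tells. Its arguments: {"type":"object","properties":{"series":{"type":"array","items":{"type":"number"}}},"required":["series"]}

```bash
mkdir -p pics; cat > h.py <<'E'
import numpy as np,cv2
from cell import monitor,viewer,workorder
def grab(n,tag):
    im,d=viewer.get_image(n); cv2.imwrite(f'pics/{tag}.png',im[:,:,::-1]); np.save(f'{tag}.npy',d); return im,d
def cloud(n,d):
    c=viewer.camera_model(n);K,R,t=map(np.array,(c['mtx'],c['R'],c['t']))
    v,u=np.mgrid[:d.shape[0],:d.shape[1]]
    P=np.stack([(u-K[0,2])/K[0,0]*d,(v-K[1,2])/K[1,1]*d,d],-1)
    return (P-t.ravel())@R
E
python3 - <<'E'
from h import *
a,_=grab('top','top0');b,_=grab('side','side0')
s=monitor.read_state();print({k:s[k] for k in('clock','eef_pos','tool_rot','width')})
for n in('top','side'):
    c=viewer.camera_model(n);print(n,-np.array(c['R']).T@np.array(c['t']).ravel())
E
```

```text
{'clock': 0.1, 'eef_pos': array([210.28594533, 614.46945963, 230.48533147]), 'tool_rot': array([-3.13990626e+00,  1.48934915e-05,  2.81181213e+00]), 'width': 85.77490046305398}
top [ 357.56494566  -27.32963891 1636.18535575]
side [ 113.46308659 -726.15295796  871.25697789]
```

View pics/top0.png

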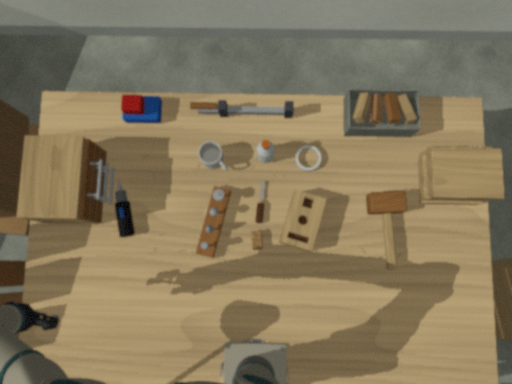

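View pics/side0.png

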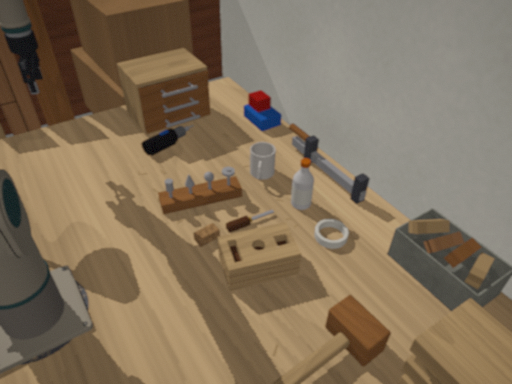

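The top view shows the block at about (304,220), with its recesses running from (310,197) to (298,238), and the stand at about (214,221). In the side view the cone looks to be the second burr from the near end, at about (190,182). I'll zoom in and measure.

```bash
python3 - <<'E'
from h import *
t=cv2.imread('pics/top0.png');s=cv2.imread('pics/side0.png')
A=cv2.resize(t[180:265,190:335],None,fx=5,fy=5,interpolation=2)
B=cv2.resize(s[150:295,150:310],None,fx=4,fy=4,interpolation=2)[:,:]
cv2.imwrite('pics/cA.png',A);cv2.imwrite('pics/cB.png',B)
P=cloud('top',np.load('top0.npy'))
v,u=np.mgrid[:384,:512]
# block top
m=(abs(P[...,2]-80)<8)&(u>275)&(u<332)&(v>182)&(v<258)
r=cv2.minAreaRect(P[m][:,:2].astype(np.float32));print('block',m.sum(),r,'z',np.median(P[m][:,2]))
c=np.array(cv2.boxPoints(r));
ins=(u>275)&(u<332)&(v>182)&(v<258)&(P[...,2]<72)
# recesses: low points inside rect
ii=np.array([cv2.pointPolygonTest(cv2.boxPoints(r),(float(x),float(y)),True) for x,y in P[...,:2].reshape(-1,2)]).reshape(384,512)>8
k,l,st,ce=cv2.connectedComponentsWithStats((ii&ins).astype(np.uint8))
for i in range(1,k):print('rec',st[i],P[l==i].mean(0), P[l==i].min(0),P[l==i].max(0))
# stand
m=(abs(P[...,2]-35)<7)&(u>190)&(u<236)&(v>180)&(v<262)
print('stand',m.sum(),cv2.minAreaRect(P[m][:,:2].astype(np.float32)))
m=(P[...,2]>55)&(u>190)&(u<236)&(v>180)&(v<262)
k,l,st,ce=cv2.connectedComponentsWithStats(m.astype(np.uint8))
for i in range(1,k):
  q=P[l==i];print('burr',st[i],q.mean(0).round(1),'zmax',q[:,2].max())
E
```

```text
block 1476 ((509.55035400390625, -150.34873962402344), (110.4333267211914, 180.84222412109375), 74.46953582763672) z 79.57136325500196
rec [308 196   1   1   1] [ 589.94503877 -167.61598188   71.52888843] [ 589.94503877 -167.61598188   71.52888843] [ 589.94503877 -167.61598188   71.52888843]
rec [302 198  12  11  92] [ 569.43504308 -167.6800215    56.83607811] [ 550.08182373 -185.28600258   46.56499572] [ 585.49525824 -148.68208508   71.72428546]
rec [295 200   1   1   1] [ 575.65006286 -124.23402014   71.62961763] [ 575.65006286 -124.23402014   71.62961763] [ 575.65006286 -124.23402014   71.62961763]
rec [295 202   1   1   1] [ 568.91901794 -124.29018288   71.51323949] [ 568.91901794 -124.29018288   71.51323949] [ 568.91901794 -124.29018288   71.51323949]
rec [294 208   1   1   1] [ 548.68372043 -121.11024625   71.41895138] [ 548.68372043 -121.11024625   71.41895138] [ 548.68372043 -121.11024625   71.41895138]
rec [300 209   1   1   1] [ 546.20923361 -141.43770024   67.04529283] [ 546.20923361 -141.43770024   67.04529283] [ 546.20923361 -141.43770024   67.04529283]
rec [319 210   1 
[... 2132 characters left out ...]
6  -27.3 1636.2] zmax 1636.1853557457468
burr [229 212   1   1   1] [ 357.6  -27.3 1636.2] zmax 1636.1853557457468
burr [210 220   1   1   1] [ 357.6  -27.3 1636.2] zmax 1636.1853557457468
burr [206 225   8   9  56] [473.6 157.8  81. ] zmax 106.49521844641257
burr [223 229   1   1   1] [ 357.6  -27.3 1636.2] zmax 1636.1853557457468
burr [191 233   1   1   1] [ 357.6  -27.3 1636.2] zmax 1636.1853557457468
burr [234 241   1   1   1] [ 357.6  -27.3 1636.2] zmax 1636.1853557457468
burr [201 242   8   8  47] [415.9 166.9 123.4] zmax 1636.1853557457468
burr [221 252   1   1   1] [ 357.6  -27.3 1636.2] zmax 1636.1853557457468
burr [226 254   1   1   1] [ 357.6  -27.3 1636.2] zmax 1636.1853557457468
```

View pics/cA.png

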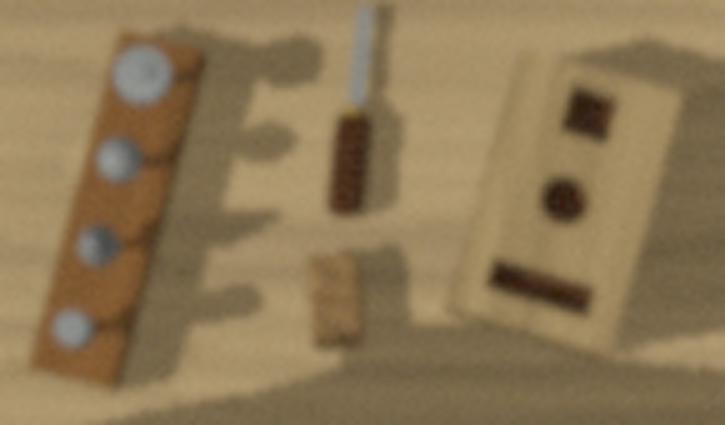

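View pics/cB.png

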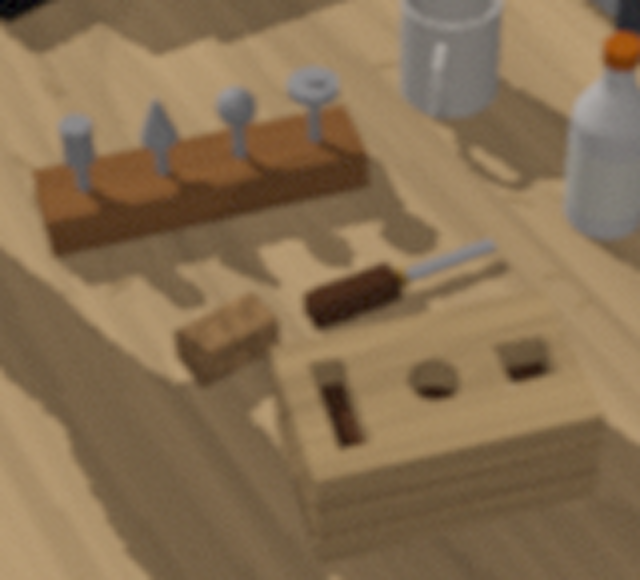

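The side crop shows the burrs from the near end as cylinder, cone at (158,125), ball and disc. The mortise is at the far end of the block, at (525,358). 

- **Mortise:** about (568,-167,80). The three recesses line up along the block axis.
- **Cone:** about (474.5,158.5,102). This matches the stand's -29 mm hole and a measured height of about 102.

I'll rise a little, shut the fingers and cross over high.

Emit:
arm_command(series=[0,0,0,-1,0,0,0,0,-3,0,0,-1,-1,-5,0,0,-3,-3,-5,0,0,-5,-5.2,-5,0])

```text
clock: 0.52
eef_pos: [240.9, 550.7, 283.0]
tool_rot: [3.138, -0.0, 2.814]
force: [1.4, 0.2, -0.6]
width: 25.4
gripper_force: 0.0
```

Emit:
arm_command(series=[0,-2,-2.1,0,0,0,-4,-4.2,0,0,0,-6,-6.3,0,0,0,-8,-8.4,0,0,0,-10,-10.5,0,0])

```text
clock: 0.93
eef_pos: [302.0, 416.6, 282.0]
tool_rot: [3.141, 0.0, 2.812]
force: [0.8, -0.5, 0.1]
width: -0.3
gripper_force: 0.0
```

Emit:
arm_command(series=[0,-2.2,-2.3,0,0,0,-4.4,-4.6,0,0,0,-6.6,-6.9,0,0,0,-8.8,-9.2,0,0,0,-11,-11.6,0,0])

```text
clock: 1.35
eef_pos: [368.6, 271.3, 282.0]
tool_rot: [3.141, 0.0, 2.812]
force: [0.6, -0.2, -0.0]
width: -0.2
gripper_force: 0.0
```

Emit:
arm_command(series=[0,-2.2,-2.3,0,0,0,-4.4,-4.6,0,0,0,-6.6,-6.9,0,0,0,-8.8,-9.2,0,0,0,-11,-11.6,0,0])

```text
clock: 1.77
eef_pos: [435.2, 125.9, 282.1]
tool_rot: [3.141, 0.001, 2.812]
force: [0.4, -0.0, 0.3]
width: 0.1
gripper_force: 0.0
```

Emit:
arm_command(series=[0,-2.2,-2.3,0,0,0,-4.4,-4.6,0,0,0,-6.6,-6.9,0,0,0,-8.8,-9.2,0,0,0,-11,-11.6,0,0])

```text
clock: 2.18
eef_pos: [501.7, -19.5, 282.0]
tool_rot: [3.141, 0.001, 2.812]
force: [-0.2, -0.3, -1.0]
width: 0.4
gripper_force: 0.0
```

Emit:
arm_command(series=[0,-2.2,-2.3,0,0,0,-4.4,-4.6,0,0,0,-6.6,-6.9,0,0,0,-9.2,-9.6,0,0,0,-11.2,-11.6,0,0])

```text
clock: 2.6
eef_pos: [570.2, -167.4, 282.0]
tool_rot: [-3.141, 0.001, 2.81]
force: [-0.3, 0.2, -0.4]
width: 0.3
gripper_force: 0.0
```

```bash
cat > d.py <<'E'
from h import *
from scipy.spatial.transform import Rotation as Ro
def go(p):
    s=monitor.read_state();R=Ro.from_euler('xyz',s['tool_rot']).as_matrix()
    print(round(s['clock'],2),np.round(s['eef_pos'],1),np.abs(s['qd']).max().round(3),'tool cm',(R.T@(np.array(p)-s['eef_pos'])/10).round(2))
E
python3 - <<'E'
from d import *
a,d=grab('side','side1'); go([568,-167,110]); go([474.5,158.5,132])
E
```

```text
2.65 [ 571.7 -173.8  282. ] 0.094 tool cm [ 0.67  0.61 17.19]
2.65 [ 571.7 -173.8  282. ] 0.094 tool cm [20.25 28.22 14.74]
```

View pics/side1.png

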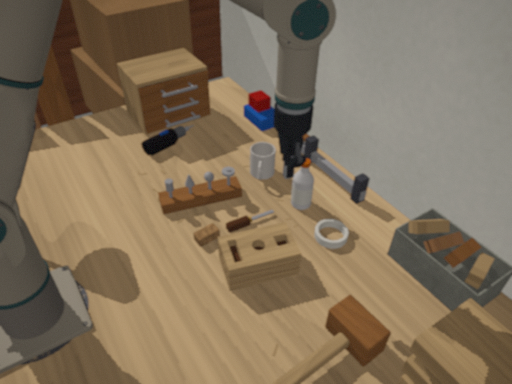

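The gripper is high over the block's far end, fingertips at about (293,165) in the picture, and nothing has been disturbed. I'll come down in two stages.

Emit:
arm_command(series=[0,0.3,0.3,1.5,0,0,0.6,0.6,4.5,0,0,0.6,0.6,7.5,0,0,0.6,0.6,10.5,0,0,0.6,0.6,12,0])

```text
clock: 3.07
eef_pos: [563.9, -155.6, 158.5]
tool_rot: [3.142, -0.005, 2.812]
force: [-1.2, -0.3, -0.3]
width: -0.2
gripper_force: 0.0
```

```bash
python3 - <<'E'
from d import *
a,d=grab('side','side2');b,_=grab('top','top2'); go([568,-167,110])
cv2.imwrite('pics/c2.png',cv2.resize(a[150:290,190:330,::-1],None,fx=4,fy=4))
E
```

```text
3.17 [ 563.7 -155.6  158.9] 0.052 tool cm [-0.81 -0.94  4.89]
```

View pics/c2.png

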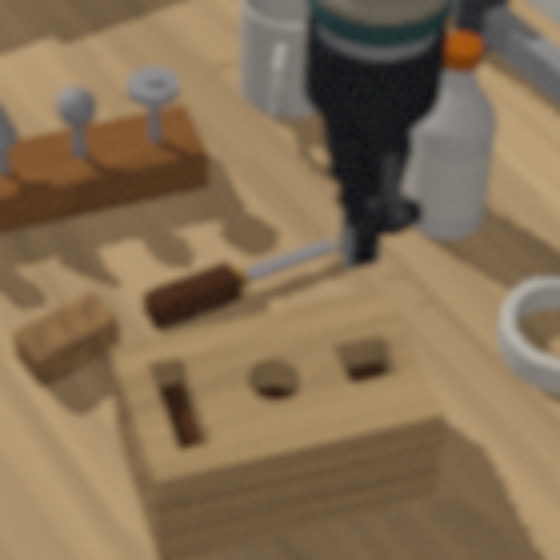

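The fingertips are at crop (363,255), upright and about 8 cm above the top, and the mortise mouth is at (363,357). The remaining correction is (-0.8, -0.9, +4.9) cm.

Emit:
arm_command(series=[0,-0.4,-0.5,0.5,0,0,-0.8,-0.9,2,0,0,-0.8,-0.9,3.5,0,0,-0.8,-0.9,4.5,0,0,-0.8,-0.9,4.9,0])

```text
clock: 3.58
eef_pos: [570.5, -168.0, 112.1]
tool_rot: [3.142, 0.0, 2.812]
force: [-0.1, 0.5, -0.5]
width: 0.1
gripper_force: 0.0
```

```bash
python3 - <<'E'
from d import *
a,d=grab('side','side3');b,_=grab('top','top3'); go([568,-167,110])
c=viewer.camera_model('side')
for p in (monitor.read_state()['eef_pos'],[568,-167,80]):
    q=c['R']@np.array(p)+np.ravel(c['t']);q=np.array(c['mtx'])@q;print('crop px',(q[:2]/q[2]-[190,150])*4)
cv2.imwrite('pics/c3.png',cv2.resize(a[150:290,190:330,::-1],None,fx=4,fy=4))
E
```

```text
3.68 [ 570.6 -167.8  112.5] 0.017 tool cm [ 0.27 -0.01  0.25]
crop px [373.5588853 319.2529455]
crop px [366.39863877 356.2311533 ]
```

View pics/c3.png

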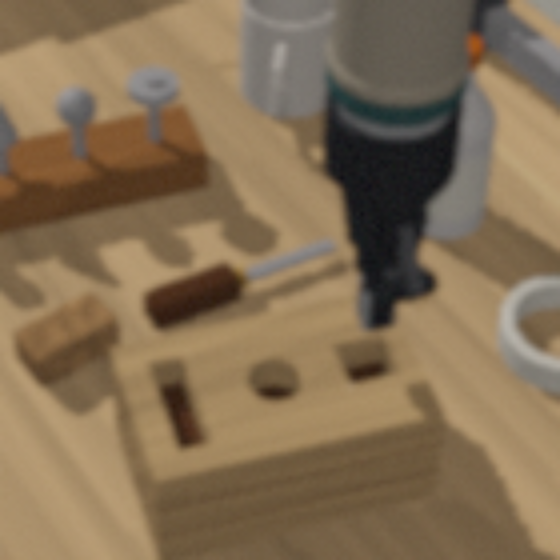

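The tip is at (375,322), which matches the prediction of (374,319). The mouth centre is at about (364,359), against a predicted (366,356). I'll trim 3 mm and hold.

Emit:
arm_command(series=[0,0.3,0,0.2,0,0,0.3,0,0.2,0,0,0.3,0,0.2,0,0,0.3,0,0.2,0,0,0.3,0,0.2,0])

```text
clock: 4.1
eef_pos: [567.8, -166.8, 110.7]
tool_rot: [3.141, 0.001, 2.812]
force: [-0.2, -0.1, -1.0]
width: 0.2
gripper_force: 0.0
```

Emit:
arm_command(series=[0,0,0,0,0,0,0,0,0,0,0,0,0,0,0,0,0,0,0,0,0,0,0,0,0])

```text
clock: 4.52
eef_pos: [567.5, -166.8, 110.3]
tool_rot: [-3.142, -0.0, 2.812]
force: [-0.2, -0.6, -0.3]
width: 0.3
gripper_force: 0.0
```

Emit:
arm_command(series=[0,0,0,0,0,0,0,0,0,0,0,0,0,0,0,0,0,0,0,0,0,0,0,0,0])

```text
clock: 4.93
eef_pos: [567.5, -166.8, 110.3]
tool_rot: [-3.142, -0.0, 2.812]
force: [-0.0, 0.3, -0.1]
width: -0.1
gripper_force: 0.0
```

Emit:
arm_command(series=[0,0,0,0,0,0,0,0,0,0,0,0,0,0,0,0,0,0,0,0,0,0,0,0,0])

```text
clock: 5.35
eef_pos: [567.5, -166.8, 110.3]
tool_rot: [-3.142, -0.0, 2.812]
force: [0.0, 0.4, 0.3]
width: 0.0
gripper_force: 0.0
```

Emit:
arm_command(series=[0,0,0,0,0,0,0,0,0,0,0,0,0,0,0,0,0,0,0,0,0,0,0,0,0])

```text
clock: 5.77
eef_pos: [567.5, -166.8, 110.3]
tool_rot: [3.142, -0.0, 2.812]
force: [-0.0, 0.2, 0.1]
width: 0.0
gripper_force: 0.0
```

Emit:
arm_command(series=[0,0,0,0,0,0,0,0,0,0,0,0,0,0,0,0,0,0,0,0,0,0,0,0,0])

```text
clock: 6.18
eef_pos: [567.5, -166.8, 110.3]
tool_rot: [-3.142, -0.0, 2.812]
force: [-0.7, -0.4, 0.7]
width: -0.5
gripper_force: 0.0
```

Emit:
arm_command(series=[0,0,0,0,0,0,0,0,0,0,0,0,0,0,0,0,0,0,0,0,0,0,0,0,0])

```text
clock: 6.6
eef_pos: [567.5, -166.8, 110.3]
tool_rot: [3.142, 0.0, 2.812]
force: [0.5, 0.2, -0.5]
width: 0.2
gripper_force: 0.0
```

```bash
python3 -c "
from d import *
go([568,-167,110]);go([474.5,158.5,260])"
```

```text
6.6 [ 567.5 -166.8  110.3] 0.002 tool cm [-0.05 -0.    0.03]
6.6 [ 567.5 -166.8  110.3] 0.002 tool cm [ 19.34  27.76 -14.97]
```

I've held for over 2 s. One more hold for margin, then rise straight up and cross over.

Emit:
arm_command(series=[0,0,0,0,0,0,0,0,0,0,0,0,0,0,0,0,0,0,0,0,0,0,0,0,0])

```text
clock: 7.02
eef_pos: [567.5, -166.8, 110.3]
tool_rot: [-3.142, -0.0, 2.812]
force: [0.8, -0.1, -0.4]
width: -0.0
gripper_force: 0.0
```

Emit:
arm_command(series=[0,0,0,-2,0,0,0,0,-5,0,0,0,0,-8.5,0,0,0,0,-12,0,0,0,0,-15,0])

```text
clock: 7.43
eef_pos: [567.7, -167.0, 262.6]
tool_rot: [3.142, 0.001, 2.812]
force: [0.8, 0.0, -0.3]
width: 0.2
gripper_force: 0.0
```

Emit:
arm_command(series=[0,0.5,0.8,0,0,0,1.9,2.8,0,0,0,3.4,4.9,0,0,0,4.9,7.1,0,0,0,6.4,9.3,0,0])

```text
clock: 7.85
eef_pos: [536.3, -56.9, 260.0]
tool_rot: [3.141, -0.0, 2.811]
force: [1.6, 0.2, -0.1]
width: 0.1
gripper_force: 0.0
```

Emit:
arm_command(series=[0,1.4,2,0,0,0,2.8,4,0,0,0,4.2,6,0,0,0,5.6,8,0,0,0,7,10,0,0])

```text
clock: 8.27
eef_pos: [502.4, 60.4, 260.0]
tool_rot: [-3.141, -0.0, 2.812]
force: [-0.7, 0.1, -0.5]
width: 0.2
gripper_force: 0.0
```

Emit:
arm_command(series=[0,1.4,2,0,0,0,2.8,4,0,0,0,4,5.7,0,0,0,5.2,7.5,0,0,0,5.9,8.5,0,0])

```text
clock: 8.68
eef_pos: [473.7, 161.6, 259.9]
tool_rot: [3.141, -0.001, 2.815]
force: [-0.2, 0.1, -0.1]
width: 0.2
gripper_force: 0.0
```

Emit:
arm_command(series=[0,0,0,0,0,0,0,0,0.5,0,0,0,0,3,0,0,0,0,6,0,0,0,0,8,0])

```text
clock: 9.1
eef_pos: [474.6, 156.6, 178.3]
tool_rot: [-3.14, -0.001, 2.809]
force: [0.3, -0.1, 0.8]
width: 0.2
gripper_force: 0.0
```

```bash
python3 - <<'E'
from d import *
a,d=grab('side','side4');b,_=grab('top','top4'); go([474.5,158.5,132])
c=viewer.camera_model('side')
for p in (monitor.read_state()['eef_pos'],[474.5,158.5,102]):
    q=c['R']@np.array(p)+np.ravel(c['t']);q=np.array(c['mtx'])@q;print('crop px',(q[:2]/q[2]-[150,120])*5)
cv2.imwrite('pics/c4.png',cv2.resize(a[120:220,150:250,::-1],None,fx=5,fy=5))
E
```

```text
9.2 [472.8 156.1 177.3] 0.057 tool cm [-0.1   0.3   4.53]
crop px [176.88464445 166.05154022]
crop px [190.01321422 270.6246535 ]
```

View pics/c4.png

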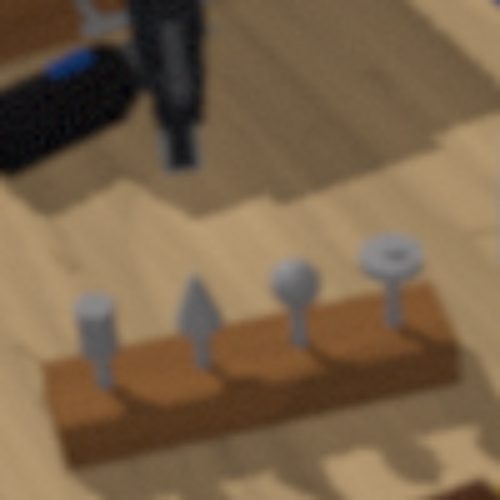

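The fingertips are at (183,167), against a predicted (177,166). The cone tip is at (195,275), against (190,271). Both are off by about the same camera bias, so the relative aim is right. Now the final descent and hold.

Emit:
arm_command(series=[0,-0.1,0.3,0.5,0,0,-0.1,0.3,2,0,0,-0.1,0.3,3.5,0,0,-0.1,0.3,4.2,0,0,-0.1,0.3,4.5,0])

```text
clock: 9.62
eef_pos: [477.3, 161.0, 135.2]
tool_rot: [3.142, 0.0, 2.811]
force: [0.5, 0.2, 0.5]
width: 0.1
gripper_force: 0.0
```

Emit:
arm_command(series=[0,0,0,0,0,0,0,0,0,0,0,0,0,0,0,0,0,0,0,0,0,0,0,0,0])

```text
clock: 10.03
eef_pos: [477.2, 161.4, 135.9]
tool_rot: [3.141, 0.001, 2.812]
force: [0.2, -0.1, -0.0]
width: 0.1
gripper_force: 0.0
```

```bash
python3 - <<'E'
from d import *
a,d=grab('side','side5'); go([474.5,158.5,132])
cv2.imwrite('pics/c5.png',cv2.resize(a[120:290,150:310,::-1],None,fx=3.5,fy=3.5))
E
```

```text
10.08 [477.1 161.4 135.7] 0.004 tool cm [ 0.15 -0.36  0.37]
```

View pics/c5.png

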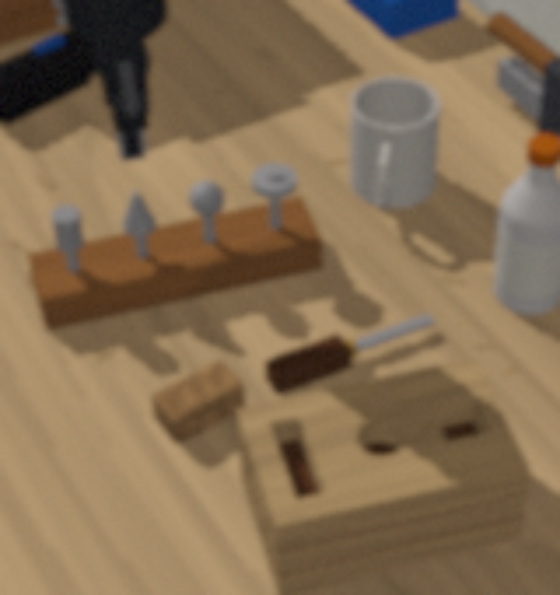

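The fingertips are at (132,156), just above the cone tip at (137,194), and everything is still standing. I'll trim the last 4 mm and hold.

Emit:
arm_command(series=[0,0.1,-0.3,0.3,0,0,0.1,-0.3,0.3,0,0,0.1,-0.3,0.3,0,0,0.1,-0.3,0.3,0,0,0.1,-0.3,0.3,0])

```text
clock: 10.5
eef_pos: [475.0, 158.8, 132.3]
tool_rot: [3.142, -0.0, 2.812]
force: [0.2, 0.4, -0.4]
width: -0.0
gripper_force: 0.0
```

Emit:
arm_command(series=[0,0,0,0,0,0,0,0,0,0,0,0,0,0,0,0,0,0,0,0,0,0,0,0,0])

```text
clock: 10.92
eef_pos: [475.0, 158.7, 132.3]
tool_rot: [3.142, 0.0, 2.812]
force: [0.1, 0.5, 0.2]
width: -0.0
gripper_force: 0.0
```

Emit:
arm_command(series=[0,0,0,0,0,0,0,0,0,0,0,0,0,0,0,0,0,0,0,0,0,0,0,0,0])

```text
clock: 11.33
eef_pos: [475.0, 158.7, 132.3]
tool_rot: [3.142, -0.0, 2.812]
force: [1.1, -0.1, -0.3]
width: 0.0
gripper_force: 0.0
```

Emit:
arm_command(series=[0,0,0,0,0,0,0,0,0,0,0,0,0,0,0,0,0,0,0,0,0,0,0,0,0])

```text
clock: 11.75
eef_pos: [475.0, 158.7, 132.3]
tool_rot: [-3.142, -0.0, 2.812]
force: [-0.3, 0.1, -0.5]
width: -0.3
gripper_force: 0.0
```

Emit:
arm_command(series=[0,0,0,0,0,0,0,0,0,0,0,0,0,0,0,0,0,0,0,0,0,0,0,0,0])

```text
clock: 12.17
eef_pos: [475.0, 158.7, 132.3]
tool_rot: [-3.142, -0.0, 2.812]
force: [0.0, 0.0, 0.2]
width: -0.2
gripper_force: 0.0
```

Emit:
arm_command(series=[0,0,0,0,0,0,0,0,0,0,0,0,0,0,0,0,0,0,0,0,0,0,0,0,0])

```text
clock: 12.58
eef_pos: [475.0, 158.8, 132.3]
tool_rot: [3.142, -0.0, 2.812]
force: [-0.0, -0.4, -0.0]
width: -0.0
gripper_force: 0.0
```

Emit:
arm_command(series=[0,0,0,0,0,0,0,0,0,0,0,0,0,0,0,0,0,0,0,0,0,0,0,0,0])

```text
clock: 13.0
eef_pos: [475.0, 158.7, 132.3]
tool_rot: [3.142, -0.0, 2.812]
force: [0.9, 0.5, 0.3]
width: -0.3
gripper_force: 0.0
```

Emit:
arm_command(series=[0,0,0,0,0,0,0,0,0,0,0,0,0,0,0,0,0,0,0,0,0,0,0,0,0])

```text
clock: 13.42
eef_pos: [475.0, 158.7, 132.3]
tool_rot: [3.142, -0.0, 2.812]
force: [-0.1, 0.4, -0.0]
width: -0.1
gripper_force: 0.0
```

```bash
python3 -c "
from d import *
go([474.5,158.5,132])
p=monitor.read_state()['eef_pos']
if np.linalg.norm(p-[474.5,158.5,132])<4: print(workorder.finish_job())"
```

```text
13.42 [475.  158.7 132.3] 0.001 tool cm [ 0.04 -0.04  0.03]
the job is handed in; nothing more can be done
None
```

The job is handed in at 13.4 s: the fingertips held about 3 cm above the square mortise and then the cone burr, over 2 s each, and finished still pointing at the cone, with no contact seen in the force readings or pictures.

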